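# Draw an edge rail tight with a cam lock

### The arm

A 6-joint arm with a two-finger parallel gripper is mounted at the origin on a cart in front of the work surface, level with it; the furniture and walls round the work are solid. World frame = base frame: x ahead of the robot, y to its left, z up, the work surface at z = 0. Lengths are in m, angles in rad, forces in N, time in s.
With the tool pointing down it reaches from about 0.4 to 0.925 m from the base axis. Payload 12.5 kg.
Tool frame: the origin (TCP) lies at the very end of the fingers, on their centre line; the grasp point (between the pads) lies 19 mm behind it; x points along the fingers, y is the direction in which the jaws open and shut, and the axes are right-handed (so a half turn about x gives the same grasp; the last joint's range is limited). The gripper opens to 95 mm and grips with 3 to 60 N. Pads are 20 mm wide; open, the fingers measure 119 mm over their backs; the gripper's body (75 mm by 180 mm) begins 59 mm behind the grasp point.
Start: joints at [-0.106, 0.491, 1.559, -0, 1.092, -0.106], TCP at [0.625, 0, 0.215] pointing down, gripper open.
Joint ranges: [-3.1, 3.1], [-0.84, 2.19], [0.05, 2.79], [-1.13, 4.28], [0.06, 2.93], [-2.69, 2.69]. Speed limits (rad/s): [2.22, 2.22, 2.79, 3.14, 3.14, 3.14].

### API

Orientations are given as a unit quaternion [w, x, y, z].
In Python, from bench import manip, vision gives the robot as it stands.
- The arm moves only by the shell command python3 -m crank 'ROWS' [OPENING]. ROWS is JSON, a list of rows, each a list of 2 entries, a list of its own where there are three numbers: the shift along the tool's x, y, z in cm, then the turn, a rotation vector about the tool's x, y, z in rad. A call has 1 to 20 rows; each row is the pose to reach, as a shift and turn from the pose measured when the call began, along the tool's axes at that moment; what a row does not reach only later rows make up. A row lasts 1/10 s, in which the tool goes at most 50 mm and 8.59 degrees, less where a joint would pass 70% of its speed; a pose out of reach is approached as far as the arm can. A call with a gripper value outside its range is refused whole. OPENING is the opening in per cent of the stroke, from 0 (shut) to 100 (fully open), set as the call begins (- or left out, the last holds). The fingers move at their own pace and stop on an object; the grip force is fixed at half the most. Time passes only in rows, so rows that repeat a pose let the fingers close. It gives the time, the measured TCP pose, the force and the opening at its end, in the units of the state.
- manip.observe(): the state, without advancing time (a new reading comes with each control period).
- vision.read_camera(name): name is "scene" or "side" or "wrist"; returns (picture, depth): 420x560x3 uint8, blue, green, red; 420x560 float32, m along the optical axis (not along the pixel's ray), 0 where there is no reading.
- vision.camera_info(name): a dict with "fovy" (degrees; the focal length in pixels is half the picture's height over the tangent of half this angle, whatever the lens; pixels are square), "cx", "cy" (the principal point, pixels), "pose" (4x4, takes a point from camera to world coordinates). Camera axes: x right, y down, z forward; pixel columns grow to the right and rows downward; lengths in m; the calibration is good to about 2 mm. A picture is of the moment at which its call begins: read the wrist's pose just before it. camera_info takes no time and is no camera call; for the wrist camera it gives the pose at the moment of the call.
- manip.job_done(): hands the job in, once; it reports no verdict.
The state is a dict: "t": time; "joints": joint angles; "qvel": joint speeds; "tau": joint torques, N m; "tool_pos": TCP position; "orientation": TCP orientation; "ft_force": force on the tool from outside, world axes, zero at the start; "torque": the same for the moment, N m; "width": opening from 0.0 (shut) to 1.0 (fully open).
Only numpy, scipy, OpenCV 4.12 (cv2) and the standard library are available. Lean on these libraries where they do the work, as an engineer would, in place of code of your own. Each camera call takes 0.05 s, during which the arm holds its last target.

### The job

Take the stubby screwdriver out of its holder, set its blade in the slot of the cam lock in the plywood panel and turn the cam clockwise, so that it catches the bolt and draws the loose aluminium rail onto the sprung strip of the panel's edge. Go by feel: stop when the cam has become clearly stiff and the rail is firmly held, and do not overtighten. Then stand the screwdriver back upright in its holder, without knocking the other things about.

Things in the scene. Friction and masses are not known exactly. Their poses are not given: they have to be found in the camera images.
- panel: Plywood panel, 110 (x) x 180 (y) x 30 mm, fixed flat on the bench. Origin: centre of its underside; z up; its front edge (x = -55 mm) faces the rail. The steel cam disc lies in its top, 20 mm from the centre towards the rail, in a 72 mm flange 1 mm proud. Two 8 mm dowels in the front edge, 70 mm either side of the middle, guide the rail.
- cam (a joint): Angle of the cam disc, rad: 0 open, growing clockwise seen from above to a stop at 1.75; starts at 0 to 0.15. Drag 0.08 N m. It meets the bolt head at 0.3 to 0.5, then draws the rail in, past 0.5 by 5 mm per rad, at about 0.1 N m. Somewhere in 0.5 to 1.1 (hidden) the rail meets the strip and the torque climbs; 18 N on the strip takes 0.22 to 0.31 N m. The cam holds when let go.
- cam_slot (a point): Centre of the straight slot in the top of the cam disc (46 mm across), at the height of the disc's top face, 31 mm above the bench. The slot is 22 mm long, 5 mm wide, 6.5 mm deep, closed at its ends, centred on the disc; its x axis runs along the slot and turns with the cam, z up (out of the slot).
- driver: Stubby slotted screwdriver, 110 mm long, upright in its holder. Origin: middle of the blade's bottom edge; z up to the handle; x along the blade's width. Blade 16 (x) x 2.4 x 10 mm; shank 10 mm round; collar 29 mm across from 42 to 47 mm above the tip; black six-sided handle 26 mm across flats from 54 to 102 mm, tapered end to 110 mm; flats face along x and every 60 degrees from it. 0.12 kg.
- holder: Dark steel block, 62 x 62 x 48 mm, with two screwed-down ears, fixed on the bench. Origin: centre of its underside, z up. A round 22 mm hole goes straight through its middle; the driver hangs in it with its collar on the block's top face, blade tip 6 mm above the bench.
- holder_hole0 (a point): Centre of the mouth of the holder's hole, in the block's top face, 48 mm above the bench.
- rail: Loose aluminium rail, 40 (x) x 180 (y) x 30 mm, 0.55 kg, lying on the bench along the panel's front edge, 5 to 6 mm away from it at the start, on the panel's dowels. Origin: centre of its underside; +x faces the panel. A steel connecting bolt stands 27 mm out of the middle of that face, 15 mm above the bench, its head inside the cam lock.
- edge_strip: Sprung steel strip in the panel's front edge, in two halves either side of the bolt. It stands 2.3 to 4.7 mm out of the edge (this differs and must be felt); rated for a press of about 18 N, too loose under 8 N, spoilt over 32 N; its springs give 1 mm per 18 N. Origin: the panel's origin, shifted with the strip.
- bolt_b: Bystander: dark bolt standing on its head, 52 mm high.
- bolt_c: Bystander: bright bolt standing on its head, 37 mm high.
- sensor: Bystander: small black sensor plug lying on the bench, 84 mm long.
There are look-alikes about, which are no part of the job. Leave any pink look-alike of the driver alone.

How it is judged:
On the way, in this order (a step that is already met when the one before it is completed fails the run):
1. the driver's blade is in the cam's slot (z of driver in the frame of cam_slot below -0.003 m and horizontal distance between driver and cam_slot below 0.005 m), for 0.2 s.
2. with the blade in the slot, the cam has pressed the rail onto the strip with more than 8 N (z of driver in the frame of cam_slot below -0.002 m and horizontal distance between driver and cam_slot below 0.006 m and value of joint cam above 0.45 rad and contact force between rail and edge_strip above 8 N), for 0.2 s.
At the end, for the whole second after the job is handed in: The rail is held by the cam (turned past 0.45 rad) against the edge strip with more than 8 N; the driver hangs upright in its holder (within 8 mm of the hole's axis, tip lower than 10 mm above the bench, tilt under 0.1 rad), and all is at rest (contact force between rail and edge_strip above 8 N and value of joint cam above 0.45 rad and horizontal distance between driver and holder_hole0 below 0.008 m and height (world z) of driver below 0.01 m and angle between driver's own z axis and vertical below 0.1 rad and linear speed of each of driver, rail below 0.02 m/s); the robot touches nothing.
It fails at once if the cam is overtightened: the rail presses the strip with more than 32 N (contact force between rail and edge_strip above 32 N).
It fails at once if the driver is forced in the cam or on the panel: contact forces that add up to more than 90 N (contact force between driver and panel above 90 N).
It fails at once if a bystander is shifted by more than 20 mm (distance of any of bolt_b, bolt_c, sensor from where it was at the start of the episode above 0.02 m).
It also fails if it takes over 69 s, if anything falls off the work surface, if the arm or the gripper's body presses on something with over 40 N, if the wrist force passes 120 N, or if a joint passes its speed limit or range.

## Working session

There is one attempt and no reset: what is moved stays moved. The work goes in short steps, Python scripts to look and compute and a shell command to move; the robot and the scene stay as the last step left them, time stands still between calls to the robot, and variables do not carry over. Pictures are saved under pics/ and viewed, and the job is handed in when it is done.

```bash
ls; mkdir -p pics; cat > h.py <<'E'
import numpy as np, cv2
from bench import manip, vision
def snap(n,tag):
    info=vision.camera_info(n); im,d=vision.read_camera(n)
    cv2.imwrite(f"pics/{tag}.png",im); np.savez(f"pics/{tag}.npz",im=im,d=d,pose=np.array(info["pose"]),fovy=info["fovy"],cx=info["cx"],cy=info["cy"])
    return im,d,info
def load(tag):
    z=np.load(f"pics/{tag}.npz"); return z
def ray(z,u,v):
    f=z["im"].shape[0]/2/np.tan(np.radians(float(z["fovy"]))/2)
    r=np.array([(u-z["cx"])/f,(v-z["cy"])/f,1.0]); P=z["pose"]; return P[:3,3],P[:3,:3]@r
def onz(z,u,v,h):
    o,r=ray(z,u,v); return o+r*(h-o[2])/r[2]
def pt(z,u,v):
    o,r=ray(z,u,v); return o+r*float(z["d"][int(v),int(u)])
def proj(z,p):
    f=z["im"].shape[0]/2/np.tan(np.radians(float(z["fovy"]))/2)
    P=z["pose"]; c=P[:3,:3].T@(np.array(p)-P[:3,3]); return f*c[0]/c[2]+z["cx"],f*c[1]/c[2]+z["cy"]
E
python3 - <<'E'
from h import *
s=manip.observe(); print(s)
for n in ["scene","side","wrist"]:
    im,d,i=snap(n,n+"0"); print(n,i)
E
```

```text
pics
{'t': 0.0, 'joints': array([-1.05584752e-01,  4.91554473e-01,  1.55948043e+00, -4.08859387e-05,
        1.09168620e+00, -1.05617002e-01]), 'qvel': array([-1.76025617e-04,  6.88660989e-04,  3.20377849e-04,  1.40750939e-03,
       -2.93133421e-04,  3.63662462e-05]), 'tau': array([-9.52334158e-04, -6.12640929e+01, -2.58175153e+01,  6.92750537e-02,
        4.83079045e-02, -1.38641695e-05]), 'tool_pos': array([6.24743155e-01, 4.95541340e-05, 2.14054239e-01]), 'orientation': array([ 0.49971048,  0.49972636,  0.50031491, -0.50024792]), 'ft_force': array([0.23229007, 0.02028813, 0.1221283 ]), 'torque': array([-0.02472847,  0.01706908,  0.01312994]), 'width': 0.9963969521096077}
scene {'fovy': 43.297560648742824, 'cx': 279.00260011713476, 'cy': 214.60800990811632, 'pose': array([[ 7.60941571e-01, -4.22365906e-01,  4.92519002e-01,
        -1.79657679e-01],
       [-6.48820328e-01, -4.95737682e-01,  5.77300902e-01,
        -5.10354127e-01],
       [ 3.28009622e-04, -7.58848596e-01, -6.51266997e-01,
         9.60086213e-01],
       [ 0.00000000e+00,  0.00000000e+00,  0.00000000e+00,
         1.00000000e+00]])}
side {'fovy': 49.109739820978646, 'cx': 277.0048786694332, 'cy': 214.13319710767198, 'pose': array([[-0.94987611, -0.17409657,  0.25966472,  0.16673196],
       [-0.31218855,  0.48427577, -0.81732202,  1.30164615],
       [ 0.01654363, -0.85741901, -0.51435294,  0.70673606],
       [ 0.        ,  0.        ,  0.        ,  1.        ]])}
wrist {'fovy': 69.90099988575497, 'cx': 276.9148571243894, 'cy': 205.69870896814078, 'pose': array([[ 9.99999567e-01,  7.86798550e-04, -4.96141226e-04,
         6.24700775e-01],
       [ 6.19021444e-04, -9.61045581e-01, -2.76389232e-01,
         7.85596596e-02],
       [-6.94276980e-04,  2.76388806e-01, -9.61045652e-01,
         3.83920935e-01],
       [ 0.00000000e+00,  0.00000000e+00,  0.00000000e+00,
         1.00000000e+00]])}
```

View pics/scene0.png

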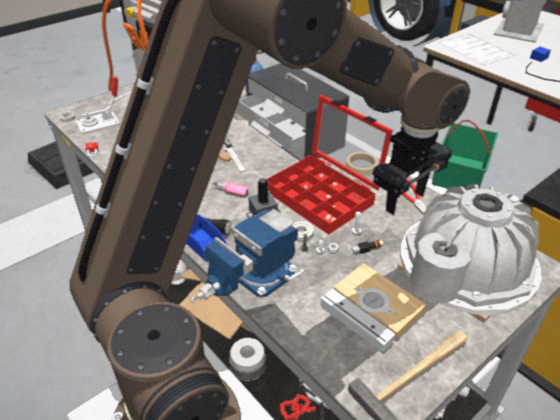

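View pics/side0.png

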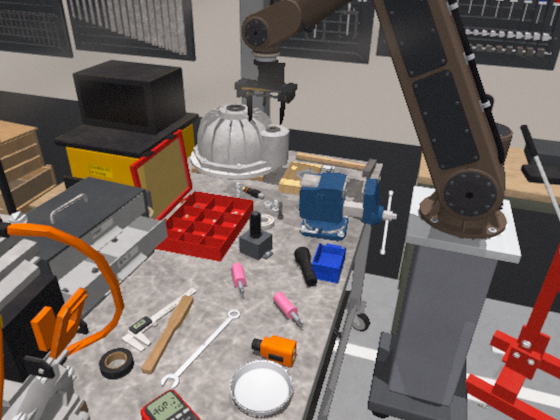

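View pics/wrist0.png

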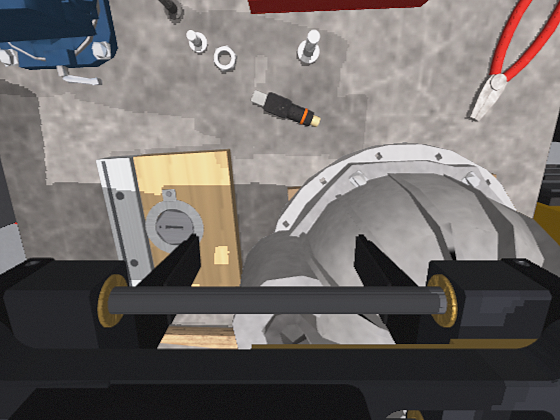

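The wrist view shows the cam at about (176,227) with the rail to its left. The holder with the black driver is at (263,200) in the scene view and (256,240) in the side view, between the vise and the red organiser. I'll zoom in and measure.

```bash
python3 - <<'E'
from h import *
a=load("scene0");b=load("side0");w=load("wrist0")
A=cv2.resize(a["im"][160:250,220:330],None,fx=3.6,fy=3.6,interpolation=cv2.INTER_CUBIC)
B=cv2.resize(b["im"][195:285,210:320],None,fx=3.6,fy=3.6,interpolation=cv2.INTER_CUBIC)
cv2.imwrite("pics/z1.png",np.hstack([A,B]))
C=cv2.resize(w["im"][140:300,90:250],None,fx=3.7,fy=3.7,interpolation=cv2.INTER_CUBIC)
cv2.imwrite("pics/z2.png",C)
for u,v in [(263,182),(263,200)]: print(pt(a,u,v))
for u,v in [(256,214),(256,225)]: print(pt(b,u,v))
print("cam",pt(w,176,227),onz(w,176,227,.031))
for u,v in [(105,160),(230,152),(120,300)]: print(pt(w,u,v))
E
```

```text
[0.5138197  0.3677719  0.11410533]
[0.51078099 0.36583236 0.05561344]
[0.51430414 0.38067345 0.11637872]
[0.5130928  0.38451997 0.08646381]
cam [ 0.496696   -0.05265218  0.02567296] [ 0.49859939 -0.0507011   0.031     ]
[0.42179341 0.03230395 0.02872049]
[5.65203321e-01 3.88153329e-02 4.99204137e-04]
[0.57973661 0.02878942 0.30871238]
```

View pics/z1.png

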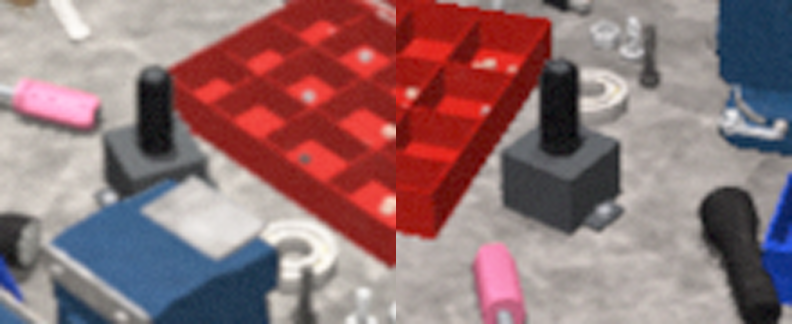

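View pics/z2.png

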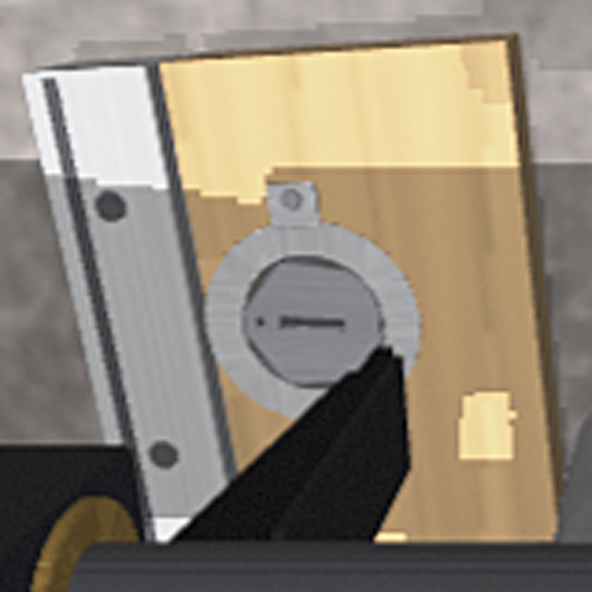

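```bash
python3 - <<'E'
from h import *
for t in ["scene0","side0"]:
    z=load(t);H,W=z["d"].shape
    f=H/2/np.tan(np.radians(float(z["fovy"]))/2)
    v,u=np.mgrid[:H,:W]; d=z["d"]
    c=np.stack([(u-z["cx"])/f*d,(v-z["cy"])/f*d,d],-1)
    P=z["pose"]; p=(c@P[:3,:3].T+P[:3,3])[d>0]
    # height map 4cm cells
    xs=np.arange(.3,.9,.04); ys=np.arange(.6,-.36,-.04)
    print(t,"cols x:",np.round(xs,2))
    for y in ys:
        r=[]
        for x in xs:
            m=(abs(p[:,0]-x)<.02)&(abs(p[:,1]-y)<.02)&(p[:,2]<.5)
            r.append(f"{100*np.percentile(p[m,2],98):5.0f}" if m.sum()>3 else "    .")
        print(f"{y:5.2f}"," ".join(r))
E
```

```text
scene0 cols x: [0.3  0.34 0.38 0.42 0.46 0.5  0.54 0.58 0.62 0.66 0.7  0.74 0.78 0.82
 0.86 0.9 ]
 0.60     .   -47   -47   -47     .     0     0     3     1     0    12    14    19    19    21    19
 0.56     .   -47   -47    -0     2     2     0     1     1     0    12    10    19    19    21    19
 0.52     .   -48    -0     0     0     3     2     0     0     0    12     8    19    19    19    19
 0.48     .   -48     0     0     0     3     3     0     .     0    12    11    19    19    19    19
 0.44     1     5     3     0     0     0     0     4     4     4     4     4    23    23     .    19
 0.40     5     5     4     0     1    10    11     4     4     4     3     4    24    24     .     .
 0.36     5     5     4     3     5    12    12     4     3     4     4     4    23    24     .     .
 0.32     4     3     0   -51   -51   -31     5     4     3     4     3     1    19    23     .     .
 0.28     .   -59   -51   -51   -55   -58     2     4     4     4     4     4    24    24     .     .
 0.24    14    15    15    15    14     1     2     4     1     4     3     3    17 
[... 3290 characters left out ...]
   0     .     3     3     3     3    15    15    17    19    21    21    21    19    16
-0.12     0     0     0     3     3     3     3    15    15    18    19    21    21    21    19    18
-0.16     3     2     0     3     3     .     .    15    15    18    19    21    21    21    19     .
-0.20     3     2     2     2     2     2     2     2     1     .    19     .     .     .     .     .
-0.24     3     1     2     2     2     2     3     2     0     .     .     .     .     .     .     .
-0.28     3     0     0     0     0     0     0     0     0     .     .     .     .     .     .     .
-0.32     .   -29     .     .     .     .     .     .     .     .     .     .     .     .     .     .
```

```bash
python3 -m crank '[[[-5,-11.2,-37.5],[0,0,0]],[[-5,-11.2,-37.5],[0,0,0]],[[-5,-11.2,-37.5],[0,0,0]],[[-5,-11.2,-37.5],[0,0,0]],[[-5,-11.2,-37.5],[0,0,0]],[[-5,-11.2,-37.5],[0,0,0]],[[-5,-11.2,-37.5],[0,0,0]],[[-5,-11.2,-37.5],[0,0,0]],[[-5,-11.2,-37.5],[0,0,0]],[[-5,-11.2,-37.5],[0,0,0]],[[-5,-11.2,-37.5],[0,0,0]]]' 100
python3 - <<'E'
from h import *
print(manip.observe()["joints"])
snap("wrist","wrist1")
snap("scene","scene1")
snap("side","side1")
w=load("wrist1")
cv2.imwrite("pics/z3.png",cv2.resize(w["im"][100:280,180:380],None,fx=3.3,fy=3.3,interpolation=cv2.INTER_CUBIC))
E
```

```text
t: 1.25
tool_pos: [0.5131, 0.3742, 0.264]
orientation: [-0.5, -0.5, -0.5, 0.501]
ft_force: [-0.5, 0.1, -0.0]
width: 0.998
[5.26078580e-01 4.64216734e-01 1.46781335e+00 2.50124134e-04
 1.21099182e+00 5.26551001e-01]
```

View pics/wrist1.png

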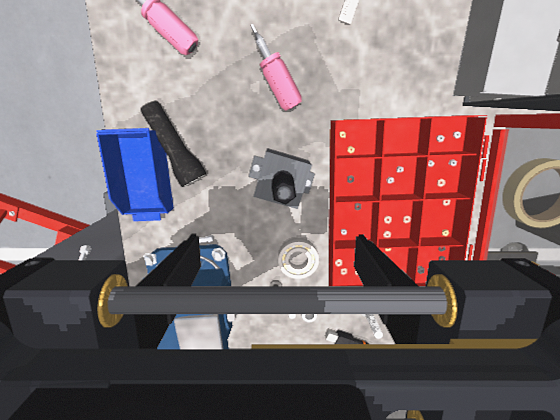

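View pics/z3.png

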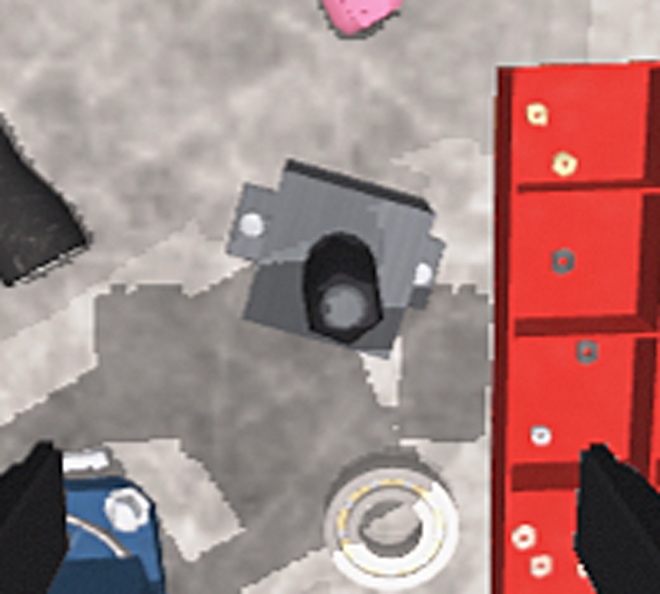

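View pics/scene1.png

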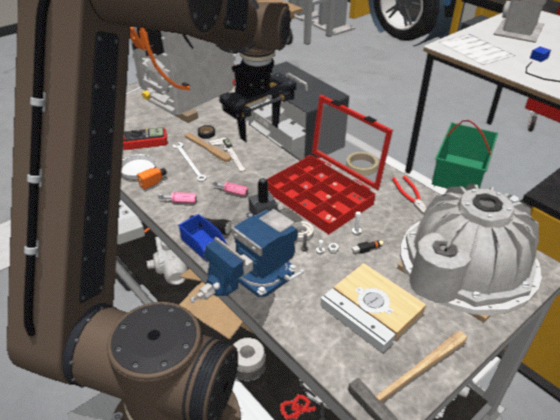

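```bash
python3 - <<'E'
from h import *
w=load("wrist1")
u,v=180+347/3.3,100+307/3.3
print("top",onz(w,u,v,.116))
for a,b in [(383,320),(350,343),(313,325),(381,280),(305,270)]:
    print(onz(w,180+a/3.3,100+b/3.3,.108))
print("holder corners")
for a,b in [(290,168),(432,213),(390,357),(243,318)]:
    print(onz(w,180+a/3.3,100+b/3.3,.048))
im=w["im"][160:215,255:320]
g=cv2.resize(im,None,fx=9,fy=9,interpolation=cv2.INTER_CUBIC).astype(float)
g=np.clip((g/255)**.5*255,0,255).astype(np.uint8)
cv2.imwrite("pics/z4.png",g)
s=load("side1"); sc=load("scene1")
cv2.imwrite("pics/z5.png",np.hstack([cv2.resize(s["im"][195:275,210:310],None,fx=4,fy=4,interpolation=cv2.INTER_CUBIC),cv2.resize(sc["im"][160:240,220:320],None,fx=4,fy=4,interpolation=cv2.INTER_CUBIC)]))
E
```

```text
top [0.52168898 0.37557056 0.116     ]
[0.53414401 0.36909813 0.108     ]
[0.52302608 0.36099347 0.108     ]
[0.51041063 0.36733838 0.108     ]
[0.53322901 0.38293315 0.108     ]
[0.50777225 0.38633601 0.108     ]
holder corners
[0.50118866 0.4140048  0.048     ]
[0.55634382 0.39668695 0.048     ]
[0.54113903 0.33818332 0.048     ]
[0.48183482 0.35448734 0.048     ]
```

View pics/z4.png

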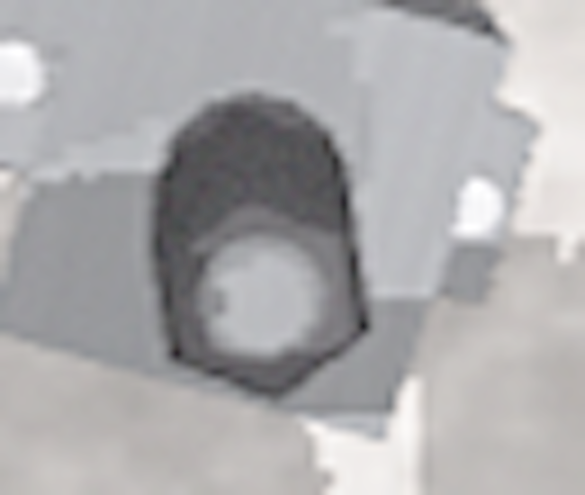

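View pics/z5.png

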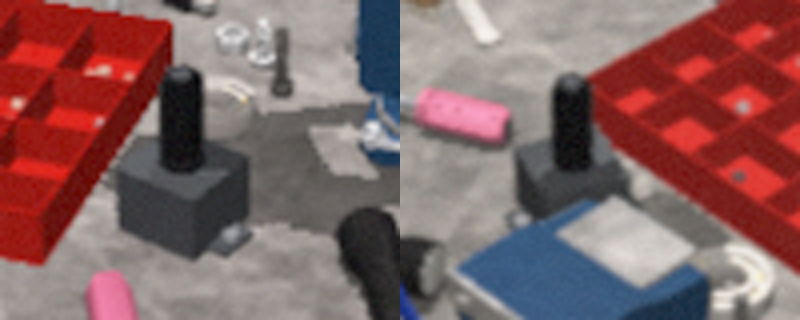

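```bash
python3 - <<'E'
from h import *
w=load("wrist1")
P={k:onz(w,255+a/9-.4,160+b/9-.4,.108)[:2] for k,(a,b) in dict(L=(172,352),B=(280,397),R=(367,325),C2=(262,300)).items()}
for k in P: print(k,P[k])
for a,b in ["LB","BR","LR"]:
    d=P[b]-P[a]; print(a,b,np.hypot(*d),np.degrees(np.arctan2(d[1],d[0])))
print("top",onz(w,255+262/9-.4,160+297/9-.4,.116))
E
```

```text
L [0.50913554 0.36707589]
B [0.52263031 0.36126039]
R [0.53335542 0.37054927]
C2 [0.52029972 0.37373628]
L B 0.014694520709622991 -23.313365350512544
B R 0.014188418684219961 40.89544438997328
L R 0.024467669543316962 8.16117019363994
top [0.52011999 0.3760509  0.116     ]
```

```bash
python3 -m crank '[[[4,0.75,-0.16],[-0.148,0,0]],[[8,0.75,-0.16],[-0.148,0,0]],[[9,0.75,-0.16],[-0.148,0,0]],[[9,0.75,-0.16],[-0.148,0,0]],[[9,0.75,-0.16],[-0.148,0,0]]]' 65
python3 - <<'E'
from h import *
snap("wrist","wrist2")
w=load("wrist2")
cv2.imwrite("pics/z6.png",cv2.resize(w["im"][130:310,180:380],None,fx=3.3,fy=3.3,interpolation=cv2.INTER_CUBIC))
s=manip.observe();from scipy.spatial.transform import Rotation as R
q=s["orientation"];M=R.from_quat(np.r_[q[1:],q[0]]).as_matrix();print(s["tool_pos"],M.round(3))
print("proj tcp axis at .116",proj(w,np.r_[s["tool_pos"][:2],.116]))
E
```

```text
t: 1.9
tool_pos: [0.5216, 0.3755, 0.1759]
orientation: [0.535, 0.463, 0.535, -0.462]
ft_force: [-0.2, -0.1, -0.1]
width: 0.669
[0.52164466 0.37572404 0.17628036] [[ 0.001  0.989  0.145]
 [ 0.001  0.145 -0.989]
 [-1.     0.002 -0.001]]
proj tcp axis at .116 (np.float64(277.0015057485969), np.float64(220.4205297183181))
```

View pics/z6.png

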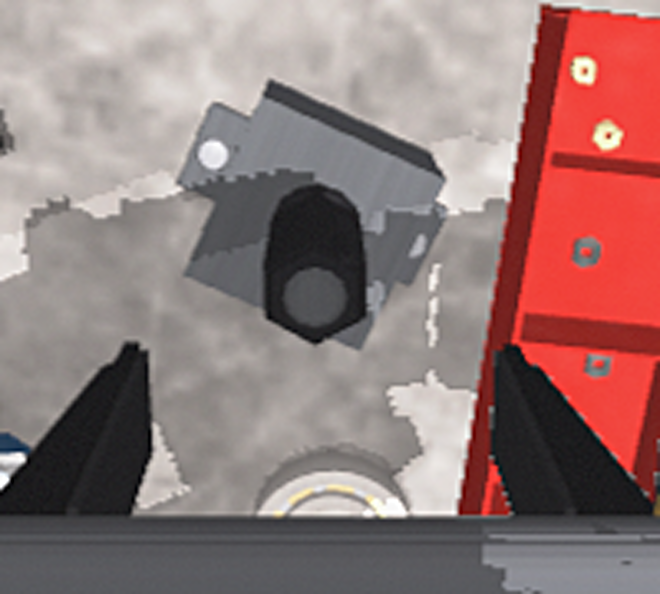

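```bash
python3 -m crank '[[[4,-0.1,-0.05],[0,0,0]],[[8,-0.1,-0.05],[0,0,0]],[[10,-0.1,-0.05],[0,0,0]],[[10.5,-0.1,-0.05],[0,0,0]],[[10.5,-0.1,-0.05],[0,0,0]],[[10.5,-0.1,-0.05],[0,0,0]]]' 65
python3 -m crank '[[[0,0,0],[0,0,0]],[[0,0,0],[0,0,0]],[[0,0,0],[0,0,0]],[[0,0,0],[0,0,0]],[[0,0,0],[0,0,0]],[[0,0,0],[0,0,0]]]' 0
```

```text
t: 2.55
tool_pos: [0.5216, 0.3768, 0.0733]
orientation: [0.535, 0.464, 0.535, -0.461]
ft_force: [0.7, 1.2, -0.1]
width: 0.649
t: 3.15
tool_pos: [0.5215, 0.3767, 0.0733]
orientation: [0.535, 0.464, 0.535, -0.461]
ft_force: [-0.2, -0.2, 1.2]
width: 0.268
```

```bash
python3 -m crank '[[[-1.5,0,0],[0,0,0]],[[-4,0,0],[0,0,0]],[[-8,0,0],[0,0,0]],[[-12,0,0],[0,0,0]],[[-16,0,0],[0,0,0]],[[-20,0,0],[0,0,0]],[[-20,0,0],[0,0,0]],[[-20,0,0],[0,0,0]]]'
python3 - <<'E'
from h import *
for n in ["wrist","scene","side"]: snap(n,n+"3")
t=manip.observe()["tool_pos"]; out=[]
for n in ["scene3","side3"]:
    z=load(n); u,v=proj(z,t-[0,0,.05]); print(n,u,v); u=int(u);v=int(v)
    out.append(cv2.resize(z["im"][v-35:v+35,u-35:u+35],None,fx=5.7,fy=5.7,interpolation=cv2.INTER_CUBIC))
cv2.imwrite("pics/z7.png",np.hstack(out))
E
```

```text
t: 3.95
tool_pos: [0.5206, 0.3761, 0.2745]
orientation: [0.536, 0.464, 0.534, -0.46]
ft_force: [-0.3, -0.4, -2.7]
width: 0.27
scene3 262.12790392954423 145.39944920047554
side3 254.0398078775599 174.66698348456427
```

View pics/z7.png

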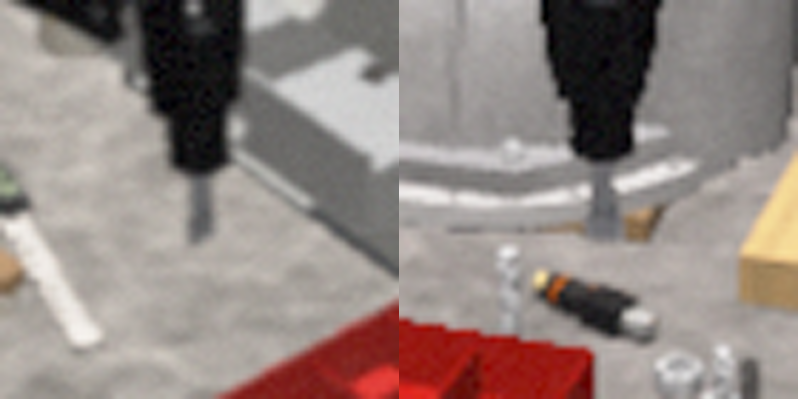

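View pics/wrist3.png

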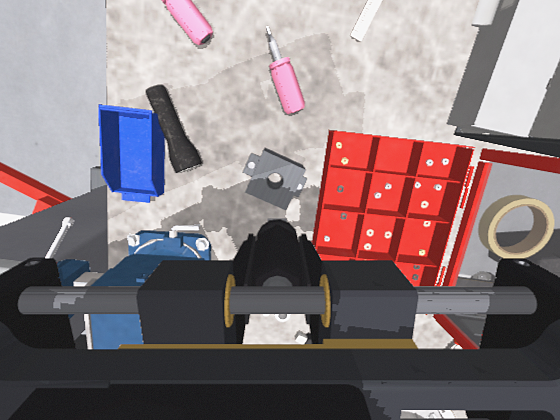

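```bash
python3 - <<'E'
from h import *
w=load("wrist0")
a=onz(w,90+280/3.7-.4,140+321/3.7-.4,.031);b=onz(w,90+344/3.7-.4,140+323.5/3.7-.4,.031)
print(a,b,np.linalg.norm(b-a),np.degrees(np.arctan2(*(b-a)[1::-1])),(a+b)/2)
for p in [(150,62),(235,475)]: print("rail/panel edge",onz(w,90+p[0]/3.7,140+p[1]/3.7,.03))
w=load("wrist3")
g=cv2.resize(w["im"][160:200,255:295],None,fx=14,fy=14,interpolation=cv2.INTER_CUBIC); cv2.imwrite("pics/z8.png",g)
E
```

```text
[ 0.48529935 -0.04986057  0.031     ] [ 0.5068003  -0.05073693  0.031     ] 0.021518804528364056 -2.3340372237442244 [ 0.49604982 -0.05029875  0.031     ]
rail/panel edge [0.45304623 0.03627906 0.03      ]
rail/panel edge [ 0.46361831 -0.10842382  0.03      ]
```

View pics/z8.png

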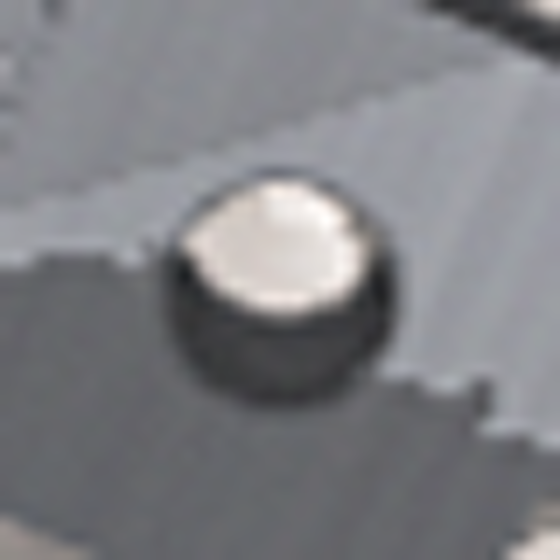

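```bash
python3 - <<'E'
from h import *
w=load("wrist3"); print("hole",onz(w,274.54,180.25,.048))
E
python3 -m crank '[[[0,-3.2,4.7],[0,0,0]],[[0,-3.2,9.4],[0,0,0]],[[0,-3.2,14],[0.02,0,0]],[[0,-6,18.7],[0.05,0,0]],[[0,-7,23.4],[0.09,0,0]],[[0,-8,28],[0.13,0,0]],[[0,-8.5,32.7],[0.18,0,0]],[[0,-8.8,37.4],[0.18,0,0]],[[2,-8.9,42],[0.18,0,0]],[[6,-9,45.8],[0.18,0,0]],[[10.4,-9.1,45.8],[0.18,0,0]],[[10.4,-9.1,45.8],[0.18,0,0]],[[10.4,-9.1,45.8],[0.18,0,0]],[[10.4,-9.1,45.8],[0.18,0,0]]]'
python3 - <<'E'
from h import *
snap("wrist","wrist4"); print(manip.observe()["tool_pos"],manip.observe()["joints"])
E
```

```text
hole [0.51864878 0.37645734 0.048     ]
t: 5.5
tool_pos: [0.4978, -0.0898, 0.169]
orientation: [0.492, 0.509, 0.491, -0.507]
ft_force: [0.6, 0.7, -0.4]
width: 0.272
[ 0.49779819 -0.08977935  0.16924108] [-0.31013632  0.37880254  1.90272442  0.0025621   0.85612267 -0.27873633]
```

View pics/wrist4.png

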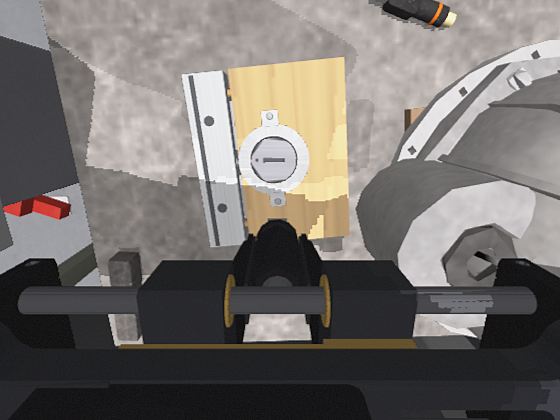

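```bash
python3 - <<'E'
from h import *
w=load("wrist4")
cv2.imwrite("pics/z9.png",cv2.resize(w["im"][120:200,230:315],None,fx=7,fy=7,interpolation=cv2.INTER_CUBIC))
g=cv2.cvtColor(w["im"],cv2.COLOR_BGR2GRAY)
sub=g[145:175,255:300].copy()
_,m=cv2.threshold(sub,90,255,cv2.THRESH_BINARY_INV)
c,_=cv2.findContours(m,cv2.RETR_EXTERNAL,cv2.CHAIN_APPROX_NONE)
for k in c:
    if cv2.contourArea(k)>8: print(cv2.minAreaRect(k),cv2.contourArea(k))
E
```

```text
(no output)
```

View pics/z9.png

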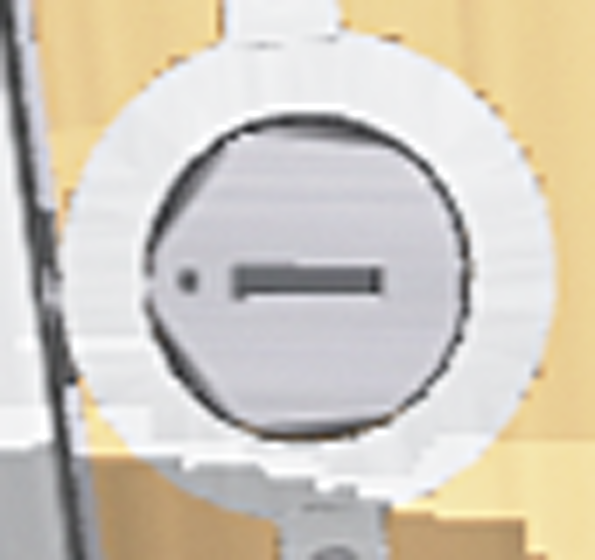

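```bash
python3 - <<'E'
from h import *
from scipy.spatial.transform import Rotation as R
w=load("wrist4")
for p in [(307,281),(309,277)]:
    print(onz(w,230+p[0]/7-.43,120+p[1]/7-.43,.031))
a=onz(w,230+231/7-.43,120+282/7-.43,.031);b=onz(w,230+383/7-.43,120+280/7-.43,.031)
print(np.linalg.norm(a-b),np.degrees(np.arctan2(*(b-a)[1::-1])))
s=manip.observe();q=s["orientation"];M=R.from_quat(np.r_[q[1:],q[0]]).as_matrix();print(M.round(3),s["tool_pos"])
snap("scene","scene4");snap("side","side4")
E
```

```text
[ 0.4958276  -0.05077282  0.031     ]
[ 0.4961399  -0.05020159  0.031     ]
0.022177767679599628 -1.1474214528571087
[[ 0.004  0.999 -0.033]
 [ 0.001 -0.033 -0.999]
 [-1.     0.004 -0.001]] [ 0.49779819 -0.08977935  0.16924108]
```

View pics/scene4.png

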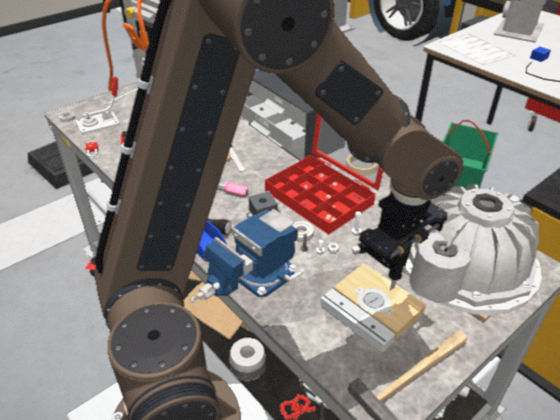

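View pics/side4.png

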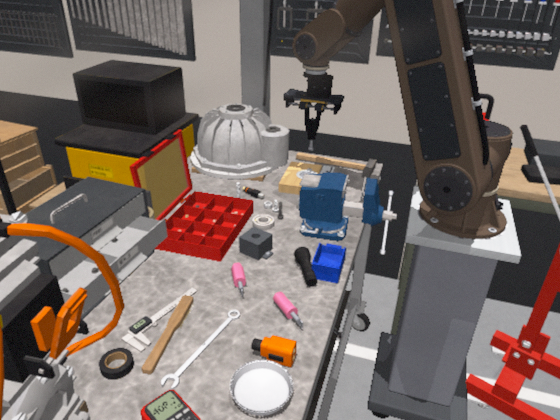

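```bash
python3 -m crank '[[[0,-0.31,-3.94],[-0.012,0,0]],[[3,-0.31,-3.94],[-0.012,0,0]],[[5.5,-0.31,-3.94],[-0.012,0,0]],[[6.2,-0.31,-3.94],[-0.012,0,0]],[[6.2,-0.31,-3.94],[-0.012,0,0]],[[6.2,-0.31,-3.94],[-0.012,0,0]]]'
python3 - <<'E'
from h import *
from scipy.spatial.transform import Rotation as R
s=manip.observe();q=s["orientation"];M=R.from_quat(np.r_[q[1:],q[0]]).as_matrix();print(M.round(3),s["tool_pos"],s["ft_force"],s["torque"])
out=[]
for n in ["scene","side","wrist"]: 
    snap(n,n+"5"); z=load(n+"5")
    p=[.496,-.0503,.045]; u,v=map(int,proj(z,p)); print(n,proj(z,p),proj(z,s["tool_pos"]-[0,0,.067]))
    k=35 if n!="wrist" else 60
    c=z["im"][max(v-k,0):v+k,u-k:u+k]; out.append(cv2.resize(c,(400,400),interpolation=cv2.INTER_CUBIC))
cv2.imwrite("pics/z10.png",np.hstack(out[:2])); cv2.imwrite("pics/z10w.png",out[2])
E
```

```text
t: 6.25
tool_pos: [0.4967, -0.0504, 0.1081]
orientation: [0.496, 0.507, 0.493, -0.504]
ft_force: [0.6, -0.5, -0.5]
width: 0.272
[[ 0.006  1.    -0.021]
 [ 0.    -0.021 -1.   ]
 [-1.     0.006 -0.   ]] [ 0.49666366 -0.05041613  0.10814482] [ 0.62014464 -0.51029254 -0.46156338] [0.03808321 0.00079962 0.03010087]
scene (np.float64(374.39882968521636), np.float64(294.7773929243764)) (np.float64(374.4339844835495), np.float64(295.7863877400938))
side (np.float64(306.5347603475619), np.float64(170.70069291769437)) (np.float64(306.294167548965), np.float64(171.70396148422586))
wrist (np.float64(275.8317468947058), np.float64(219.02893276739965)) (np.float64(276.6204551723432), np.float64(217.66288215862724))
```

View pics/z10.png

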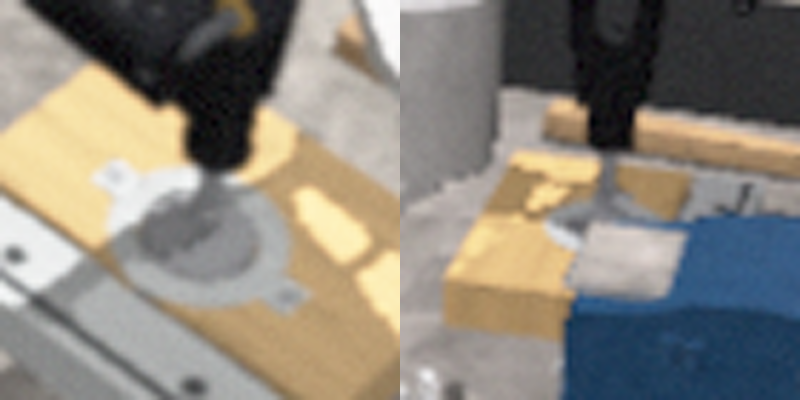

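View pics/z10w.png

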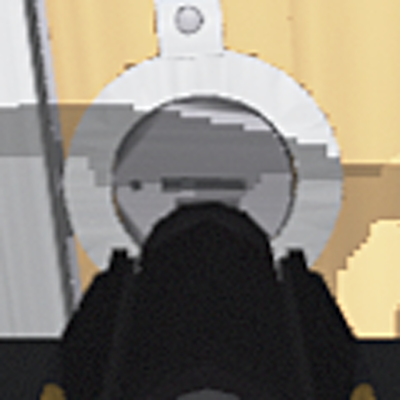

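```bash
python3 - <<'E'
from h import *
z=load("wrist5")
c=z["im"][190:230,250:305]; cv2.imwrite("pics/z11.png",cv2.resize(np.clip(c.astype(float)*1.3,0,255).astype(np.uint8),None,fx=14,fy=14,interpolation=cv2.INTER_CUBIC))
E
```

```text
(no output)
```

View pics/z11.png

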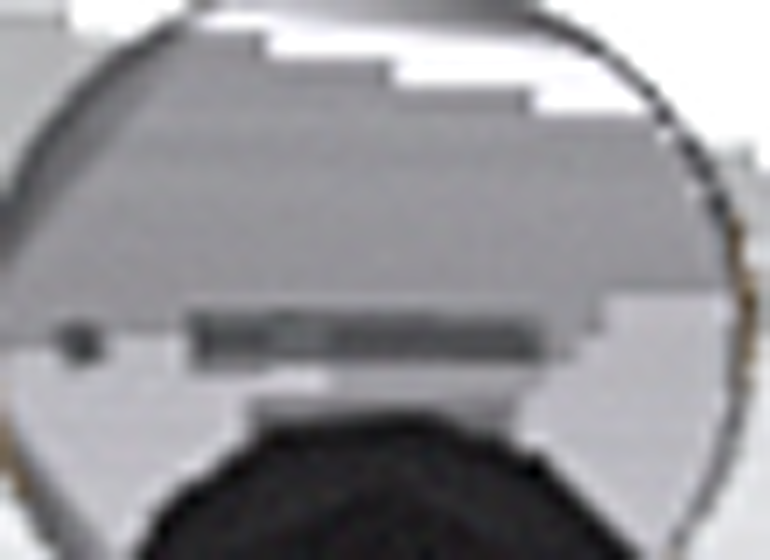

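```bash
python3 - <<'E'
from h import *
z=load("wrist5")
for h in (.040,.041,.042): print("blade front bottom",onz(z,276.75,217.97,h))
print("slot",onz(z,275.75,213.9,.031), "L/R edges",onz(z,250+190/14-.46,213.9,.031)[:2],onz(z,250+545/14-.46,213.9,.031)[:2])
print("slot rows",onz(z,275.75,190+318/14-.46,.031)[:2],onz(z,275.75,190+365/14-.46,.031)[:2])
print("blade ends",onz(z,250+248/14-.46,217.97,.041),onz(z,250+515/14-.46,217.97,.041))
E
```

```text
blade front bottom [ 0.49676445 -0.05106707  0.04      ]
blade front bottom [ 0.4967654  -0.05073489  0.041     ]
blade front bottom [ 0.49676634 -0.05040272  0.042     ]
slot [ 0.49597091 -0.05034387  0.031     ] L/R edges [ 0.48508184 -0.05009656] [ 0.50693519 -0.05059289]
slot rows [ 0.49600317 -0.04885881] [ 0.49593725 -0.05189324]
blade ends [ 0.48888356 -0.05055512  0.041     ] [ 0.50471708 -0.05091626  0.041     ]
```

```bash
python3 -m crank '[[[0,-0.08,-0.06],[0,0,0]],[[0.4,-0.08,-0.06],[0,0,0]],[[0.7,-0.08,-0.06],[0,0,0]],[[0.9,-0.08,-0.06],[0,0,0]],[[1.0,-0.08,-0.06],[0,0,0]],[[1.1,-0.08,-0.06],[0,0,0]],[[1.2,-0.08,-0.06],[0,0,0]],[[1.2,-0.08,-0.06],[0,0,0]]]'
python3 - <<'E'
from h import *
s=manip.observe(); print(s["tool_pos"],s["ft_force"],s["torque"])
E
```

```text
t: 7.2
tool_pos: [0.4958, -0.0499, 0.0959]
orientation: [0.496, 0.507, 0.493, -0.504]
ft_force: [1.2, -0.4, -2.0]
width: 0.272
[ 0.4957972  -0.04985353  0.09591917] [ 1.2102433  -0.35052503 -1.96249024] [0.03180845 0.04146817 0.023419  ]
```

```bash
python3 -m crank '[[[0.1,0,0],[0,0,0]],[[0.2,0,0],[0,0,0]],[[0.2,0,0],[0,0,0]]]'
python3 -m crank '[[[0.1,0,0],[0,0,0]],[[0.15,0,0],[0,0,0]],[[0.15,0,0],[0,0,0]]]'
python3 - <<'E'
from h import *
s=manip.observe(); print(s["tool_pos"],s["ft_force"],s["torque"])
snap("wrist","wrist6"); z=load("wrist6")
c=z["im"][160:260,220:330]; cv2.imwrite("pics/z12.png",cv2.resize(c,None,fx=7,fy=6,interpolation=cv2.INTER_CUBIC))
E
```

```text
t: 7.5
tool_pos: [0.4957, -0.0498, 0.0938]
orientation: [0.496, 0.507, 0.493, -0.504]
ft_force: [-0.3, -0.3, -1.4]
width: 0.275
t: 7.8
tool_pos: [0.4957, -0.0498, 0.0922]
orientation: [0.496, 0.507, 0.493, -0.504]
ft_force: [1.2, -0.1, -2.3]
width: 0.273
[ 0.49573809 -0.0498479   0.09224231] [ 1.18871318 -0.09590837 -2.2958969 ] [ 0.02894319  0.03177036 -0.03333772]
```

View pics/z12.png

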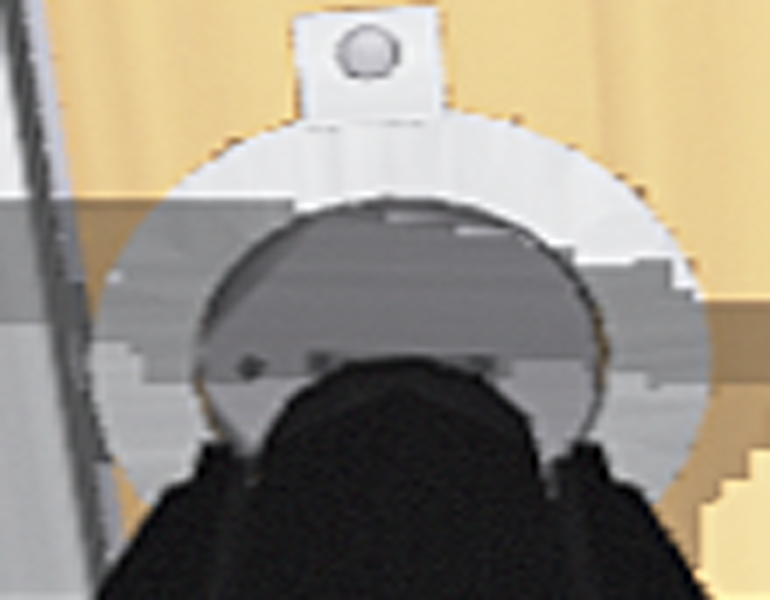

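```bash
cat > st.py <<'E'
from h import *
from scipy.spatial.transform import Rotation as R
s=manip.observe();q=s["orientation"];M=R.from_quat(np.r_[q[1:],q[0]]).as_matrix()
print("t",round(s["t"],2),"pos",s["tool_pos"].round(4),"F",s["ft_force"].round(2),"T",s["torque"].round(3),"cw",round(-np.arctan2(M[1,1],M[0,1]),3),"xax",M[:,0].round(3),"q6",round(s["joints"][5],3),"tau6",round(s["tau"][5],3))
E
python3 st.py
python3 -m crank '[[[0,0,0],[0.05,0,0]],[[0,0,0],[0.1,0,0]],[[0,0,0],[0.1,0,0]]]' >/dev/null; python3 st.py
python3 -m crank '[[[0,0,0],[0.05,0,0]],[[0,0,0],[0.1,0,0]],[[0,0,0],[0.1,0,0]]]' >/dev/null; python3 st.py
python3 -m crank '[[[0,0,0],[0.05,0,0]],[[0,0,0],[0.1,0,0]],[[0,0,0],[0.1,0,0]]]' >/dev/null; python3 st.py
```

```text
t 7.85 pos [ 0.4958 -0.0498  0.0923] F [ 0.59  0.91 -2.2 ] T [ 0.027 -0.017 -0.029] cw 0.021 xax [ 0.006  0.    -1.   ] q6 -0.215 tau6 0.0
t 8.15 pos [ 0.4958 -0.0499  0.0923] F [ 0.12  0.48 -1.01] T [ 0.005 -0.002  0.035] cw 0.122 xax [ 0.006  0.    -1.   ] q6 -0.114 tau6 0.728
t 8.45 pos [ 0.4958 -0.0498  0.0923] F [ 0.23  0.38 -1.22] T [0.068 0.012 0.033] cw 0.221 xax [ 0.006  0.    -1.   ] q6 -0.014 tau6 0.729
t 8.75 pos [ 0.4959 -0.0499  0.0924] F [ 0.93  0.61 -1.43] T [ 0.036 -0.127  0.114] cw 0.32 xax [ 0.006  0.    -1.   ] q6 0.084 tau6 0.79
```

```bash
for i in 1 2 3; do
python3 -m crank '[[[0,0,0],[0.05,0,0]],[[0,0,0],[0.1,0,0]],[[0,0,0],[0.1,0,0]]]' >/dev/null; python3 st.py; done
```

```text
t 9.05 pos [ 0.496  -0.0499  0.0924] F [ 0.36 -0.04 -2.53] T [-0.015 -0.211  0.087] cw 0.418 xax [ 0.006  0.    -1.   ] q6 0.182 tau6 0.789
t 9.35 pos [ 0.4962 -0.0499  0.0924] F [ 1.58 -0.03 -2.15] T [-0.107 -0.232  0.08 ] cw 0.516 xax [ 0.007  0.    -1.   ] q6 0.28 tau6 0.788
t 9.65 pos [ 0.4963 -0.05    0.0924] F [ 1.32 -0.35 -2.67] T [-0.092 -0.264  0.093] cw 0.613 xax [ 0.007 -0.    -1.   ] q6 0.377 tau6 0.803
```

```bash
for i in 1 2 3 4; do
python3 -m crank '[[[0,0,0],[0.03,0,0]],[[0,0,0],[0.055,0,0]],[[0,0,0],[0.055,0,0]]]' >/dev/null; python3 st.py; done
```

```text
t 9.95 pos [ 0.4964 -0.05    0.0924] F [ 1.82 -0.51 -2.17] T [-0.185 -0.275  0.168] cw 0.668 xax [ 0.007 -0.    -1.   ] q6 0.432 tau6 0.428
t 10.25 pos [ 0.4964 -0.05    0.0924] F [ 1.87 -1.57 -2.31] T [-0.179 -0.262  0.104] cw 0.723 xax [ 0.007 -0.    -1.   ] q6 0.488 tau6 0.445
t 10.55 pos [ 0.4965 -0.0501  0.0924] F [ 0.9  -0.16 -2.53] T [-0.201 -0.352  0.11 ] cw 0.778 xax [ 0.007 -0.    -1.   ] q6 0.543 tau6 0.446
t 10.85 pos [ 0.4965 -0.0501  0.0924] F [ 1.45 -1.13 -3.37] T [-0.253 -0.402  0.081] cw 0.834 xax [ 0.007 -0.    -1.   ] q6 0.598 tau6 0.45
```

```bash
for i in 1 2 3; do
python3 -m crank '[[[0,0,0],[0.03,0,0]],[[0,0,0],[0.055,0,0]],[[0,0,0],[0.055,0,0]]]' >/dev/null; python3 st.py; done
```

```text
t 11.15 pos [ 0.4966 -0.0502  0.0924] F [ 1.6  -0.7  -3.65] T [-0.346 -0.404  0.174] cw 0.889 xax [ 0.008 -0.    -1.   ] q6 0.653 tau6 0.462
t 11.45 pos [ 0.4966 -0.0502  0.0924] F [ 2.16 -0.62 -3.77] T [-0.416 -0.426  0.11 ] cw 0.944 xax [ 0.008 -0.    -1.   ] q6 0.708 tau6 0.462
t 11.75 pos [ 0.4967 -0.0503  0.0924] F [ 2.2  -1.41 -4.2 ] T [-0.526 -0.421  0.066] cw 0.999 xax [ 0.008 -0.001 -1.   ] q6 0.763 tau6 0.463
```

```bash
for i in 1 2 3; do
python3 -m crank '[[[0,0,0],[0.03,0,0]],[[0,0,0],[0.055,0,0]],[[0,0,0],[0.055,0,0]]]' >/dev/null; python3 st.py; done
```

```text
t 12.05 pos [ 0.4967 -0.0503  0.0924] F [ 1.66 -1.72 -3.01] T [-0.523 -0.425  0.105] cw 1.054 xax [ 0.008 -0.001 -1.   ] q6 0.819 tau6 0.471
t 12.35 pos [ 0.4967 -0.0504  0.0924] F [ 2.38 -2.17 -3.97] T [-0.685 -0.464  0.153] cw 1.109 xax [ 0.008 -0.001 -1.   ] q6 0.874 tau6 0.495
t 12.65 pos [ 0.4968 -0.0504  0.0924] F [ 2.05 -3.97 -4.36] T [-0.787 -0.449  0.186] cw 1.164 xax [ 0.008 -0.001 -1.   ] q6 0.929 tau6 0.524
```

```bash
for i in 1; do
python3 -m crank '[[[0,0,0],[0.03,0,0]],[[0,0,0],[0.055,0,0]],[[0,0,0],[0.055,0,0]]]' >/dev/null; python3 st.py; done; python3 - <<'E'
from h import *
snap("wrist","wrist7"); 
E
```

```text
t 12.95 pos [ 0.4968 -0.0505  0.0924] F [ 2.23 -3.4  -4.04] T [-0.935 -0.429  0.158] cw 1.22 xax [ 0.008 -0.001 -1.   ] q6 0.984 tau6 0.545
```

View pics/wrist7.png

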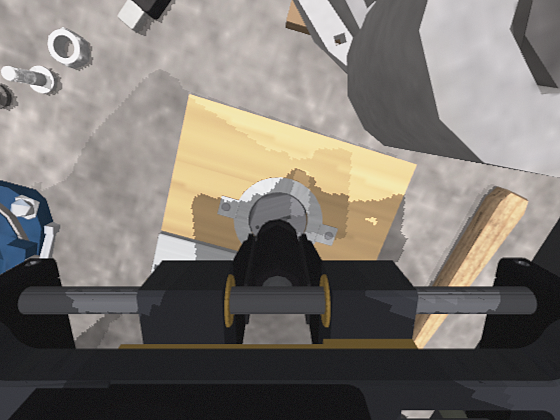

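```bash
cat > avg.py <<'E'
from h import *
T=[];J=[];F=[]
for i in range(10):
    vision.read_camera("wrist"); s=manip.observe(); T.append(s["torque"]);J.append(s["tau"][5]);F.append(s["ft_force"])
print(s["t"],np.mean(T,0).round(3),(np.std(T,0)/3).round(3),np.mean(J).round(3),np.mean(F,0).round(2))
E
python3 avg.py
python3 -m crank '[[[0,0,0],[0.03,0,0]],[[0,0,0],[0.04,0,0]],[[0,0,0],[0.04,0,0]]]' >/dev/null; python3 st.py;python3 avg.py
```

```text
13.5 [-1.001 -0.457  0.194] [0.012 0.01  0.006] 0.198 [ 2.3  -3.83 -4.37]
t 13.8 pos [ 0.4968 -0.0505  0.0925] F [ 2.89 -5.33 -2.98] T [-1.1   -0.521  0.187] cw 1.26 xax [ 0.008 -0.001 -1.   ] q6 1.024 tau6 0.428
14.3 [-1.116 -0.464  0.221] [0.012 0.006 0.007] 0.234 [ 1.93 -4.72 -4.32]
```

```bash
python3 -m crank '[[[0,0,0],[0.02,0,0]],[[0,0,0],[0.03,0,0]],[[0,0,0],[0.03,0,0]]]' >/dev/null; python3 st.py;python3 avg.py
```

```text
t 14.6 pos [ 0.4968 -0.0505  0.0924] F [ 0.57 -4.98 -4.49] T [-1.208 -0.474  0.274] cw 1.289 xax [ 0.008 -0.001 -1.   ] q6 1.054 tau6 0.378
15.1 [-1.173 -0.441  0.216] [0.012 0.009 0.009] 0.246 [ 2.37 -4.33 -4.65]
```

```bash
python3 -m crank '[[[0,0,0],[-0.08,0,0]],[[0,0,0],[-0.14,0,0]],[[0,0,0],[-0.14,0,0]]]' >/dev/null; python3 st.py
python3 -m crank '[[[-0.2,0,0],[0,0,0]],[[-0.5,0,0],[0,0,0]],[[-1,0,0],[0,0,0]],[[-2,0,0],[0,0,0]],[[-2.5,0,0],[0,0,0]],[[-2.5,0,0],[0,0,0]]]'; python3 st.py; python3 - <<'E'
from h import *
for n in ["wrist","scene","side"]: snap(n,n+"8")
out=[]
for n in ["scene","side"]:
    z=load(n+"8"); u,v=map(int,proj(z,[.48,-.05,.06])); out.append(cv2.resize(z["im"][v-50:v+50,u-50:u+50],(400,400),interpolation=cv2.INTER_CUBIC))
cv2.imwrite("pics/z13.png",np.hstack(out))
E
```

```text
t 15.4 pos [ 0.4964 -0.05    0.0924] F [ 0.38 -0.42 -1.21] T [ 0.113 -0.06  -0.017] cw 1.149 xax [ 0.007 -0.    -1.   ] q6 0.913 tau6 -0.897
t: 16.0
tool_pos: [0.4966, -0.0502, 0.1185]
orientation: [0.149, 0.694, 0.147, -0.688]
ft_force: [0.1, 0.4, -1.4]
width: 0.274
t 16.0 pos [ 0.4966 -0.0502  0.1185] F [ 0.06  0.4  -1.43] T [0.016 0.135 0.023] cw 1.149 xax [ 0.009 -0.001 -1.   ] q6 0.913 tau6 0.005
```

View pics/z13.png

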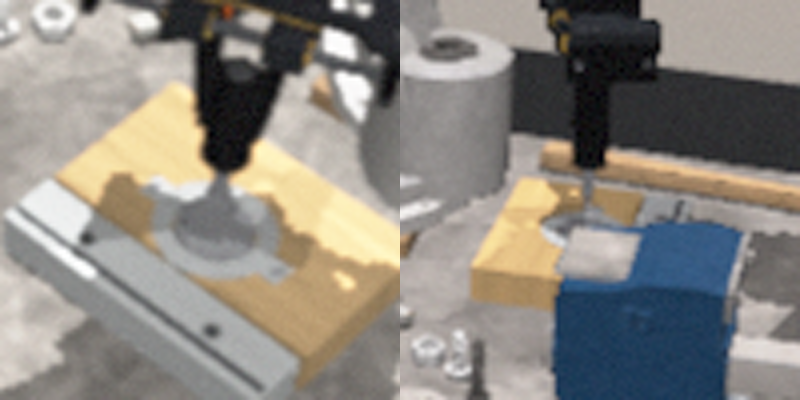

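View pics/wrist8.png

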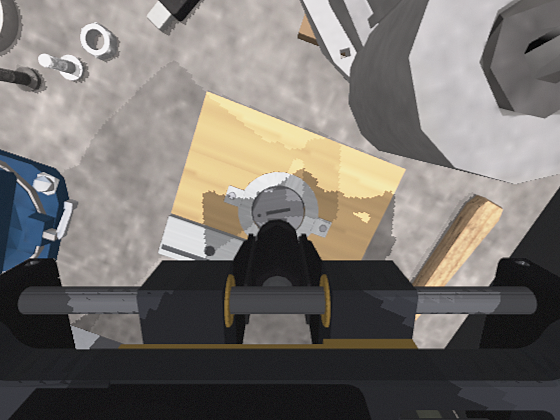

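```bash
python3 - <<'E'
from h import *
z=load("wrist8")
cv2.imwrite("pics/z14.png",cv2.resize(z["im"][165:255,215:345],None,fx=6,fy=6,interpolation=cv2.INTER_CUBIC))
E
python3 -m crank '[[[-3,0,0],[0,0,0]],[[-7,0,0],[-0.15,0,0]],[[-11,0,0],[-0.3,0,0]],[[-15,0,0],[-0.45,0,0]],[[-15.7,0,0],[-0.6,0,0]],[[-15.7,0,0],[-0.75,0,0]],[[-15.7,0,0],[-0.9,0,0]],[[-15.7,0,0],[-1.05,0,0]],[[-15.7,0,0],[-1.2,0,0]],[[-15.7,0,0],[-1.297,0,0]],[[-15.7,0,0],[-1.297,0,0]],[[-15.7,0,0],[-1.297,0,0]]]'; python3 st.py
```

```text
t: 17.35
tool_pos: [0.4949, -0.05, 0.2742]
orientation: [0.537, 0.464, 0.533, -0.461]
ft_force: [0.5, 0.4, -1.3]
width: 0.274
t 17.35 pos [ 0.4949 -0.05    0.2742] F [ 0.45  0.36 -1.32] T [ 0.041 -0.032  0.031] cw -0.145 xax [ 0.007  0.    -1.   ] q6 -0.38 tau6 -0.226
```

View pics/z14.png

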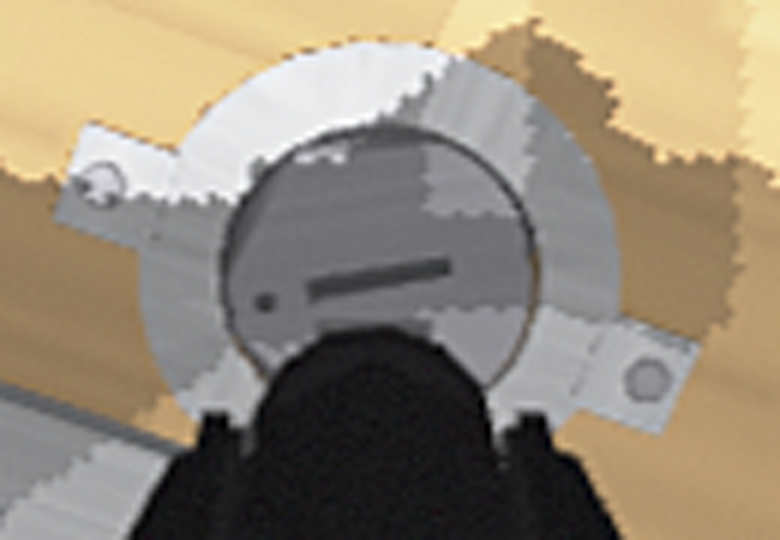

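```bash
python3 -m crank '[[[0,1,-4.5],[0,0,0]],[[0,2,-9.2],[0,0,0]],[[0,3,-13.9],[0,0,0]],[[0,4,-18.6],[0,0,0]],[[0,5,-23.3],[0,0,0]],[[0,6,-28],[0,0,0]],[[0,7,-32.7],[0,0,0]],[[0,8,-37.4],[0,0,0]],[[0,8.74,-41.83],[0,0,0]],[[4,8.74,-41.83],[0,0,0]],[[8,8.74,-41.83],[0,0,0]],[[12,8.74,-41.83],[0,0,0]],[[13.5,8.74,-41.83],[0,0,0]],[[13.5,8.74,-41.83],[0,0,0]],[[13.5,8.74,-41.83],[0,0,0]]]'; python3 st.py
python3 - <<'E'
from h import *
s=manip.observe()
for n in ["wrist","scene","side"]: snap(n,n+"9")
out=[]
for n in ["scene","side"]:
    z=load(n+"9"); u,v=map(int,proj(z,[.52,.3765,.06])); out.append(cv2.resize(z["im"][v-40:v+40,u-40:u+40],(400,400),interpolation=cv2.INTER_CUBIC))
cv2.imwrite("pics/z15.png",np.hstack(out))
z=load("wrist9"); u,v=215,150
cv2.imwrite("pics/z16.png",cv2.resize(z["im"][v:v+100,u:u+130],None,fx=6,fy=6,interpolation=cv2.INTER_CUBIC))
E
```

```text
t: 18.85
tool_pos: [0.5221, 0.3767, 0.1399]
orientation: [0.536, 0.465, 0.533, -0.461]
ft_force: [0.1, -0.4, -1.0]
width: 0.272
t 18.85 pos [0.5221 0.3767 0.1399] F [ 0.12 -0.37 -0.98] T [ 0.006  0.003 -0.041] cw -0.144 xax [ 0.007  0.    -1.   ] q6 0.383 tau6 0.03
```

View pics/z15.png

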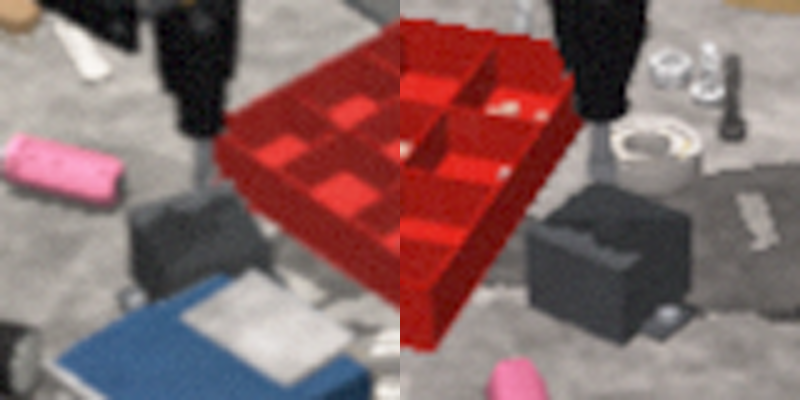

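View pics/z16.png

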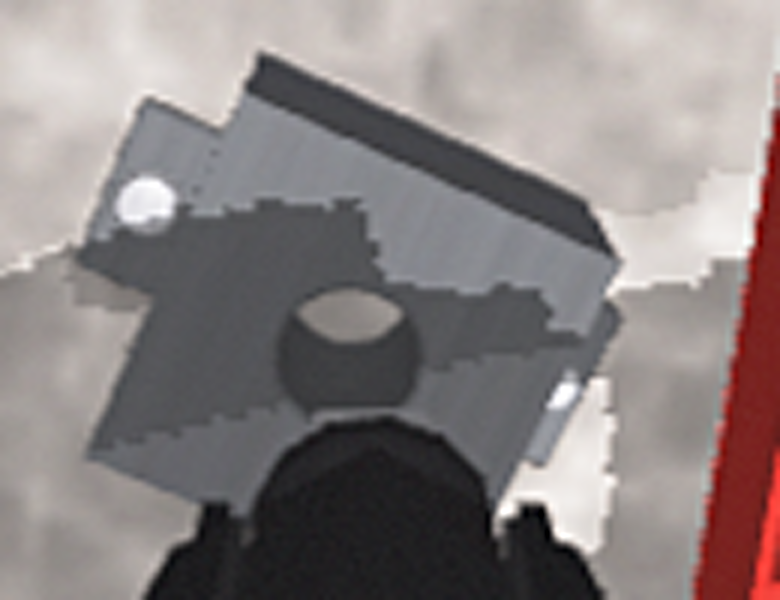

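```bash
python3 - <<'E'
from h import *
z=load("wrist9")
for v in (350,353,356): print(onz(z,272.75,150+v/6-.42,.048))
# corner-based centre: holder top corners visible
for p in [(262,92),(617,262),(90,458)]: print(onz(z,215+p[0]/6-.42,150+p[1]/6-.42,.048))
E
```

```text
[0.5188179 0.3773672 0.048    ]
[0.51888414 0.37689814 0.048     ]
[0.51895044 0.37642862 0.048     ]
[0.50084012 0.41428304 0.048     ]
[0.55652509 0.39660857 0.048     ]
[0.481802   0.35457129 0.048     ]
```

```bash
python3 -m crank '[[[0,-0.35,-0.06],[0,0,0]],[[0.5,-0.35,-0.06],[0,0,0]],[[1.5,-0.35,-0.06],[0,0,0]],[[2,-0.35,-0.06],[0,0,0]],[[2.3,-0.35,-0.06],[0,0,0]],[[2.6,-0.35,-0.06],[0,0,0]],[[2.6,-0.35,-0.06],[0,0,0]]]'; python3 st.py
```

```text
t: 19.7
tool_pos: [0.519, 0.3769, 0.1143]
orientation: [0.537, 0.465, 0.533, -0.461]
ft_force: [0.0, -0.2, -1.2]
width: 0.274
t 19.7 pos [0.519  0.3769 0.1143] F [ 0.03 -0.18 -1.21] T [ 0.056 -0.026  0.018] cw -0.144 xax [ 0.008  0.001 -1.   ] q6 0.385 tau6 0.001
```

Tip is at about 47 mm with no contact, so I'll go on down.

```bash
python3 -m crank '[[[0.5,0,0],[0,0,0]],[[1,0,0],[0,0,0]],[[1.2,0,0],[0,0,0]],[[1.2,0,0],[0,0,0]]]'; python3 st.py
```

```text
t: 20.1
tool_pos: [0.5189, 0.3768, 0.1018]
orientation: [0.537, 0.465, 0.533, -0.461]
ft_force: [-1.0, 0.8, -1.3]
width: 0.271
t 20.1 pos [0.5189 0.3768 0.1018] F [-0.99  0.82 -1.31] T [ 0.027  0.006 -0.05 ] cw -0.144 xax [ 0.007  0.    -1.   ] q6 0.385 tau6 0.001
```

```bash
python3 -m crank '[[[0.5,0,0],[0,0,0]],[[1.2,0,0],[0,0,0]],[[1.9,0,0],[0,0,0]],[[2.3,0,0],[0,0,0]],[[2.5,0,0],[0,0,0]],[[2.6,0,0],[0,0,0]],[[2.6,0,0],[0,0,0]]]'; python3 st.py
```

```text
t: 20.8
tool_pos: [0.5191, 0.3768, 0.0758]
orientation: [0.537, 0.465, 0.533, -0.461]
ft_force: [-0.0, 0.4, -0.4]
width: 0.273
t 20.8 pos [0.5191 0.3768 0.0758] F [-0.01  0.42 -0.37] T [-0.018  0.027 -0.037] cw -0.144 xax [ 0.007  0.001 -1.   ] q6 0.385 tau6 0.001
```

```bash
python3 - <<'E'
from h import *
for n in ["scene","side"]: snap(n,n+"10")
out=[]
for n in ["scene","side"]:
    z=load(n+"10"); u,v=map(int,proj(z,[.52,.3765,.06])); out.append(cv2.resize(z["im"][v-40:v+40,u-40:u+40],(400,400),interpolation=cv2.INTER_CUBIC))
cv2.imwrite("pics/z17.png",np.hstack(out))
E
```

```text
(no output)
```

View pics/z17.png

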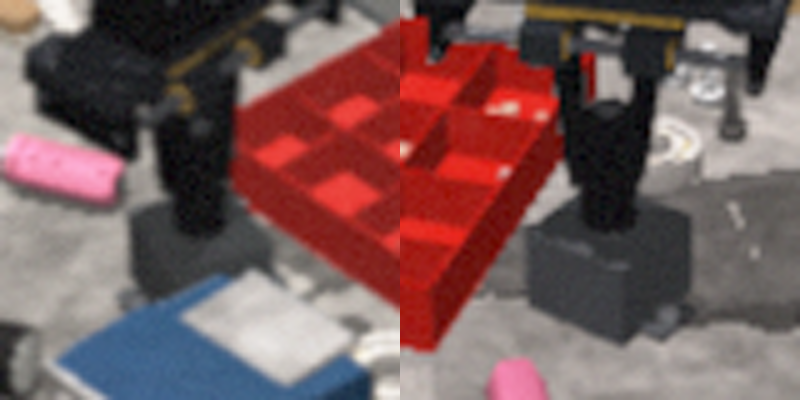

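The driver is in the holder, with its collar about 2.5 mm above the block. I'll lower the last 2 mm, release, and pull off.

```bash
python3 -m crank '[[[0.1,0,0],[0,0,0]],[[0.2,0,0],[0,0,0]],[[0.2,0,0],[0,0,0]]]'; python3 st.py
python3 -m crank '[[[0,0,0],[0,0,0]],[[0,0,0],[0,0,0]],[[0,0,0],[0,0,0]],[[0,0,0],[0,0,0]],[[0,0,0],[0,0,0]],[[0,0,0],[0,0,0]]]' 60
python3 -m crank '[[[-1,0,0],[0,0,0]],[[-3,0,0],[0,0,0]],[[-7,0,0],[0,0,0]],[[-11,0,0],[0,0,0]],[[-15,0,0],[0,0,0]],[[-19,0,0],[0,0,0]],[[-19,0,0],[0,0,0]],[[-19,0,0],[0,0,0]]]'; python3 st.py
python3 - <<'E'
from h import *
for n in ["wrist","scene","side"]: snap(n,n+"11")
out=[]
for n in ["scene","side"]:
    z=load(n+"11"); u,v=map(int,proj(z,[.52,.3765,.06])); out.append(cv2.resize(z["im"][v-40:v+40,u-40:u+40],(400,400),interpolation=cv2.INTER_CUBIC))
cv2.imwrite("pics/z18.png",np.hstack(out))
z=load("scene11"); u,v=map(int,proj(z,[.49,-.05,.03])); cv2.imwrite("pics/z19.png",cv2.resize(z["im"][v-60:v+60,u-70:u+70],None,fx=5,fy=5,interpolation=cv2.INTER_CUBIC))
E
```

```text
t: 21.2
tool_pos: [0.5192, 0.3768, 0.074]
orientation: [0.537, 0.465, 0.533, -0.461]
ft_force: [-0.0, -0.5, -1.6]
width: 0.277
t 21.2 pos [0.5192 0.3768 0.074 ] F [-0.03 -0.51 -1.57] T [-0.009  0.008  0.006] cw -0.144 xax [ 0.008  0.001 -1.   ] q6 0.385 tau6 0.001
t: 21.8
tool_pos: [0.5192, 0.3768, 0.074]
orientation: [0.537, 0.465, 0.533, -0.461]
ft_force: [-0.1, 0.7, 0.5]
width: 0.599
t: 22.6
tool_pos: [0.5177, 0.3767, 0.2653]
orientation: [0.537, 0.465, 0.533, -0.46]
ft_force: [0.7, 0.0, -0.8]
width: 0.598
t 22.6 pos [0.5177 0.3767 0.2653] F [ 0.7   0.01 -0.8 ] T [ 0.022 -0.016  0.035] cw -0.144 xax [ 0.009  0.002 -1.   ] q6 0.384 tau6 0.002
```

View pics/z18.png

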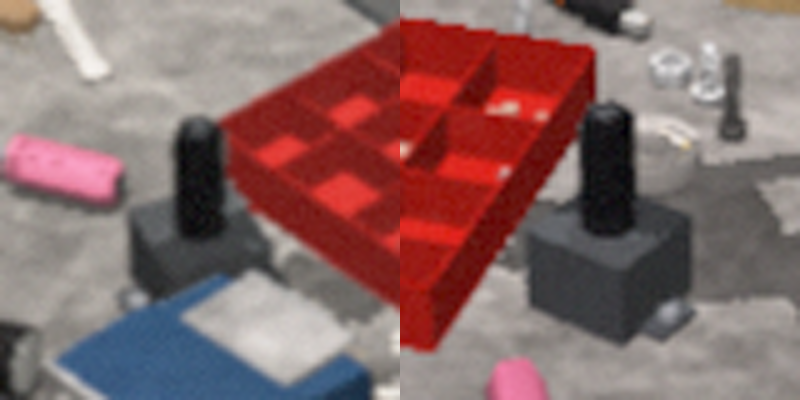

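View pics/z19.png

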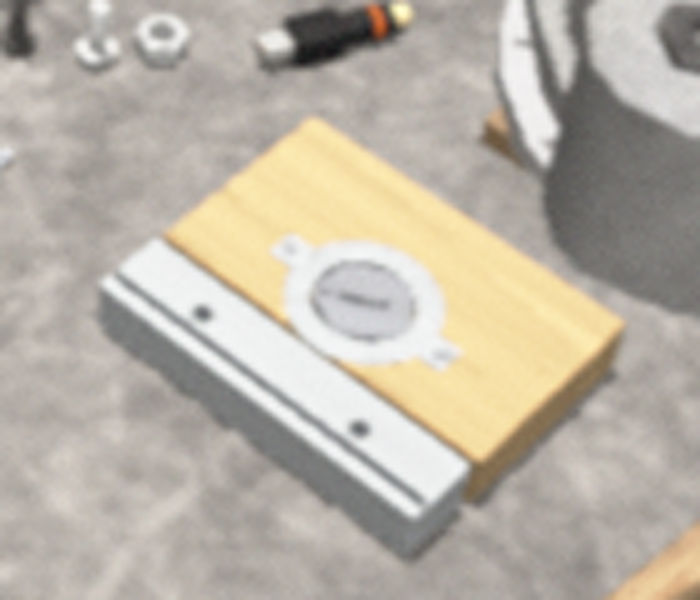

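View pics/wrist11.png

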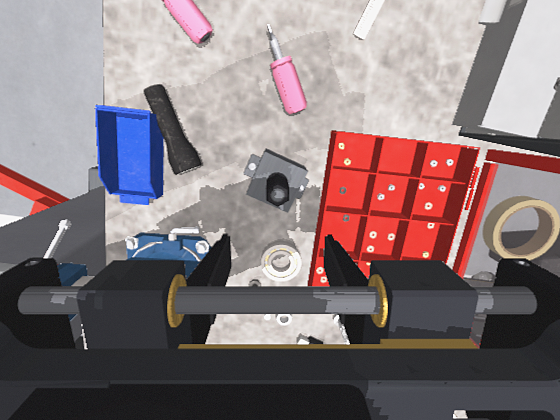

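```bash
python3 -c "
from bench import manip
print(manip.job_done())"
```

```text
the job is handed in; nothing more can be done
None
```

I turned the cam clockwise until it was clearly stiff, drawing the rail onto the strip, and put the screwdriver back in its holder. The job was handed in at about 22.6 s of the 69 s allowed.

- **Blade in the slot:** it went in about 6 mm with almost no contact force.
- **Turning:** the torque stayed near 0.1 N m while the rail was drawn in, then began to climb. I went on for about 0.24 rad past that point and stopped at about 0.22 N m.
- **Press on the strip:** I could not measure this directly. The angle turned past first contact suggests 18–22 N. The torque alone allows 11–18 N, because the torque for 18 N is only known as a range. Every estimate lies between the 8 N and 32 N limits, but the two methods do not quite agree.
- **Final checks:** the last pictures show the rail drawn up to the panel and the driver upright in the holder. The bystander bolts and plug show no sign of having been disturbed, though I did not measure their positions. The gripper was open and about 19 cm above where it let go of the driver.
- **Checks that disagreed:** camera estimates of the holder hole were about 2.5–3 mm off from where I first gripped the driver. I moved about 3 mm onto the camera's position before lowering it, and it went in with no noticeable force.

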